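# Load the vial shaker and push its sliding guard shut until the latch clicks

## Task

Stand the sample vial from the desk upright in the empty pocket of the vial shaker, all the way down. Then push the clear sliding guard shut over the vials by its handle until the spring latch clicks down behind the strike plate and holds it; go slowly at the end, feel for the click and stop there without forcing the guard on against its rubber buffer. Leave the vial that is already loaded in its pocket, do not disturb the other things on the desk, and let go of everything.

Things in the scene. Friction and masses are not known exactly. Their poses are not given: they have to be found in the camera images.
- shaker: Vial shaker fixed on the desk: white base 164 mm (x) by 352 mm (y, from -161 to +190), 26 mm high. Origin at its underside on the guard's centre line; +y is the guard's closing direction, z up. Grey drive housing 124 mm wide, 92 mm high at y -157 to -7; vial chamber at y 2 to 112; grey plate 92 mm high at y 114; catch bracket 44 mm wide at about y 130 to 188.
- vial_block (a point): Centre of the top face of the grey vial block in the chamber, at (0, 56, 48.5) mm in the shaker frame; the block is 64 mm in shaker x, 100 mm in y, and has two round upright pockets 31 mm wide and 14 mm deep with a small chamfer, 52 mm apart along y.
- pocket_empty (a point): Centre of the floor of the empty pocket, the one nearer the drive housing, at (0, 38, 34.5) mm in the shaker frame; its mouth is 14 mm above.
- pocket_full (a point): Centre of the floor of the other pocket, at (0, 90, 34.5) mm in the shaker frame, 52 mm from the empty one; the loaded vial stands in it.
- sample_vial: The sample vial to load: closed screw-cap vial with black cap standing on the desk, body 27 mm wide and 56 mm high, 22 g, the cap (24 mm wide) is the top 12 mm. Origin at the centre of its underside, z up along the vial.
- loaded_vial: Another vial with black cap, 27 mm wide and 52 mm high, already standing in the other pocket. Origin at the centre of its underside, z up.
- guard_handle (a point): Centre of the guard's black handle, an upright plate 76 mm wide (shaker x), 12 mm thick (y, the sliding direction) and 36 mm high on the guard's roof: this point is 18 mm above the roof (roof top z 108, handle top z 144 mm) and 16 mm from the guard's trailing (-y) edge. Moves with the guard; push its -y face towards shaker +y to close.
- guard (a joint): Opening of the guard (m) along shaker -y: a clear channel 152 mm wide, 135 mm long, 108 mm high, open at both ends, on rails with 3.5 N of friction. At 0 its leading edge is at shaker y 130 mm. Starts at 0.13 to 0.148, parked over the drive housing. The catch bracket is set by hand in slots: the latch clicks at some reading from -0.010 to +0.010 that must be felt.
- strike_plate (a point): Middle of the rear (-y) edge of the steel strike plate on the guard's roof, near its leading edge, 7 mm high, with a ramp to the front. From 29 mm before the click the push is about 6 N while the pawl's roller climbs the ramp; on the top, some 4 mm before the click, it falls to 3 N or less, then the pawl snaps down and the buffer stops the guard: from about 11 N the push then rises 8 N per mm.
- latch (a joint): Lift (rad) of the spring-loaded latch pawl on top of the catch bracket (pawl about 55 mm long, reaching back to shaker y about 94 at z 108 to 127 mm): 0 lying down, about 0.12 while its roller rides over the strike plate, near 0 again once dropped behind it. It needs no touching.
- buffer (a joint): Squeeze (m) of the rubber buffer on the catch bracket, 12 mm long, that the guard's front rail meets at z 100 mm: 0 free, about 0.001 with the guard held by the dropped latch, 0.0035 squeezed flat; 8 N per mm. Over 0.0022 (about 21 N of push) counts as forced.
- beaker: Small glass beaker, 53 mm wide, 68 mm high, standing on the open desk near the sample vial, a bystander. Origin at the centre of its underside.
- stopper: Brown rubber stopper, 39 mm wide, 30 mm high, a bystander. Origin at the centre of its underside.
- cup: Small glass cup, 47 mm wide, 29 mm high, a bystander. Origin at the centre of its underside.
- forceps: Steel forceps lying on the desk, 106 mm long, 15 mm wide, 10 mm high, a bystander. Origin at the centre of its underside.
There are look-alikes about, which are no part of the job. Leave any yellow look-alike of the sample_vial alone.

How it is judged:
On the way, in this order (a step that is already met when the one before it is completed fails the run):
1. the sample vial stands fully down in the empty pocket, with the guard still open (horizontal distance between sample_vial and pocket_empty below 0.004 m and z of sample_vial in the frame of shaker below 0.039 m and angle between sample_vial's own z axis and vertical below 0.1 rad and value of joint guard above 0.1 m), for 0.2 s.
2. the guard is shut and the latch has dropped behind its strike plate (value of joint guard below 0.0125 m and value of joint latch below 0.03 rad), for 0.2 s.
At the end, for the whole second after the job is handed in: The guard is shut (joint below 12.5 mm) and held by the latch, which lies down again (lift below 0.03 rad); the sample vial and the loaded vial stand in their pockets, centred within 4 mm, underside less than 4.5 mm above the pocket floor, upright within 0.1 rad and at rest (all of step 2 and horizontal distance between sample_vial and pocket_empty below 0.004 m and z of each of sample_vial, loaded_vial in the frame of shaker below 0.039 m and angle between each of sample_vial, loaded_vial's own z axis and vertical below 0.1 rad and horizontal distance between loaded_vial and pocket_full below 0.004 m and linear speed of sample_vial below 0.02 m/s); the robot touches nothing.
It fails at once if the guard forced on against its rubber buffer (squeezed more than 2.2 mm, about 21 N of push) (value of joint buffer above 0.0022 m).
It fails at once if the guard slammed: still faster than 0.25 m/s where the pawl rides up the strike plate (readings 30 to 14 mm) (value of joint guard between 0.014 and 0.03 m and velocity of joint guard below -0.25 m/s).
It fails at once if a bystander (beaker, stopper, cup, forceps) moved by more than 20 mm (distance of any of beaker, stopper, cup, forceps from where it was at the start of the episode above 0.02 m).
It also fails if it takes over 58 s, if anything falls off the work surface, if the arm or the gripper's body presses on something with over 40 N, if the wrist force passes 120 N, or if a joint passes its speed limit or range.

## Robot

A 6-joint arm with a two-finger parallel gripper is mounted at the origin on a cart in front of the work surface, level with it; the furniture and walls round the work are solid. World frame = base frame: x ahead of the robot, y to its left, z up, the work surface at z = 0. Lengths are in m, angles in rad, forces in N, time in s.
With the tool pointing down it reaches from about 0.3 to 0.875 m from the base axis. Payload 4.2 kg.
Tool frame: the origin (TCP) lies at the very end of the fingers, on their centre line; the grasp point (between the pads) lies 19 mm behind it; z points along the fingers, y is the line along which they close (so a half turn about z gives the same grasp; the last joint's range is limited). The gripper opens to 85 mm and grips with 20 to 120 N. Pads are 22 mm wide; open, the fingers measure 114 mm over their backs; the gripper's body (76 mm by 85 mm) begins 54 mm behind the grasp point. The pads swing forward as they close: fully open they stand 13 mm farther back than shut.
Start: joints at [-1.304, 0.32, 1.565, -0, 1.257, -0.02], TCP at [0.163, -0.552, 0.231] pointing down, gripper open.
Joint ranges: [-3.11, 3.11], [-0.84, 2.01], [0.21, 2.61], [-1.34, 4.49], [0.05, 2.63], [-2.56, 2.56]. Speed limits (rad/s): [2.57, 2.57, 3.14, 3.14, 3.14, 3.14].

## Interface

Orientations are given as a unit quaternion [x, y, z, w].
In Python, from station import state, viewer, order, finder gives the robot as it stands. The module is installed in compiled form; this text tells all that it offers.
- The arm moves only by the shell command python3 -m jog 'ROWS' [FORCE]. ROWS is JSON, a list of rows, each an object with "slide": the shift along the world's x, y, z as a fraction of full scale, a list of three; "rot": the turn, a rotation vector about the world's x, y, z as a fraction of full scale, a list of three; "jaw": the opening, from 0 (shut) to 1 (fully open). In form: [{"slide": [tx, ty, tz], "rot": [rx, ry, rz], "jaw": jaw}, ...]. A call has 1 to 20 rows; each row shifts and turns the commanded pose from where the row before left it; what a row does not reach is not made up. Full scale, the value 1, is 0.02 m for a shift and 0.12 rad for a turn. A row lasts 1/12 s, in which the tool goes at most 41.7 mm and 7.16 degrees, less where a joint would pass 70% of its speed; a pose out of reach is approached as far as the arm can. A call with a number of a shift or a turn outside -1 to 1 is refused whole. A call with a gripper value outside its range is refused whole. The fingers move at their own pace and stop on an object; FORCE is the grip in N (left out, the last holds). Time passes only in rows, so rows that do not move let the fingers close. It gives the time, the measured TCP pose, the force, the opening and the grip force at its end, in the units of the state.
- state(): the state, without advancing time (a new reading comes with each control period).
- viewer.snapshot(name): name is "side" or "top"; returns the picture (480x640x3 uint8, red, green, blue); there is no depth.
- viewer.get_calibration(name): a dict with "fx", "fy", "cx", "cy" (pixels), "R" (3x3) and "t" (3): a world point X has camera coordinates R X + t. Camera axes: x right, y down, z forward; pixel columns grow to the right and rows downward; lengths in m; the calibration is good to about 2 mm. A picture is of the moment at which its call begins. get_calibration takes no time and is no camera call.
- order.close_job(): hands the job in; it is judged then, once.
Trained networks look in the newest picture that a camera, given by its name, has taken for a name from the list of things; names that differ only in an ending like _2 or _b are one class to them, and where a whole thing is asked for, a point or a joint stands for the part that bears it (a point fixed in the world has none). Each returns a list of dicts, best first, with "confidence" (0 to 1); they miss things now and then, are a little off and sometimes report something else, mostly with a low value. They report only what shows in the picture. A call takes as long as a camera call. They do not tell look-alikes from the thing itself.
- finder.regions_of(camera, thing): "pixels" (480x640 bool, what is visible of it) and "extent" ([left, top, right, bottom] in pixels, round what is visible of it).
The state is a dict: "clock": time; "joint_pos": joint angles; "joint_velocities": joint speeds; "joint_torque": joint torques, N m; "ee_pos": TCP position; "tool_rot": TCP orientation; "contact_force": force on the tool from outside, world axes, zero at the start; "torque": the same for the moment, N m; "gripper_width": finger opening in m; "grasp_force": force on a finger pad.
Only numpy, scipy, OpenCV 4.12 (cv2) and the standard library are available. Lean on these libraries where they do the work, as an engineer would, in place of code of your own. Each camera call takes 0.05 s, during which the arm holds its last target. There are 200 camera calls.

## Working session

There is one attempt and no reset: what is moved stays moved. The work goes in short steps, Python scripts to look and compute and a shell command to move; the robot and the scene stay as the last step left them, time stands still between calls to the robot, and variables do not carry over. Pictures are saved under pics/ and viewed, at most 10 in all, crops included, and the job is handed in when it is done.

```bash
mkdir -p pics
cat > h.py <<'E'
import numpy as np, cv2
from station import state, viewer, order, finder
def cal(c):
    k=viewer.get_calibration(c); return k,np.array(k['R']),np.array(k['t'])
def ray(c,u,v,z):
    k,R,t=cal(c); o=-R.T@t; d=R.T@np.array([(u-k['cx'])/k['fx'],(v-k['cy'])/k['fy'],1])
    return o+d*(z-o[2])/d[2]
def proj(c,X):
    k,R,t=cal(c); p=R@np.array(X)+t; return np.array([k['fx']*p[0]/p[2]+k['cx'],k['fy']*p[1]/p[2]+k['cy']])
def snap(c,name=None):
    im=viewer.snapshot(c)
    if name: cv2.imwrite('pics/'+name,cv2.cvtColor(im,cv2.COLOR_RGB2BGR))
    return im
E
python3 - <<'E'
from h import *
for c in ('top','side'):
    snap(c,c+'0.png'); k,R,t=cal(c); print(c,-R.T@t,R[2],k['fx'])
    for n in ['sample_vial','shaker','guard_handle','beaker','stopper','cup','forceps','strike_plate','latch']:
        for r in finder.regions_of(c,n)[:4]:
            e=r['extent']; m=np.argwhere(r['pixels']).mean(0)[::-1]
            print(n,round(r['confidence'],2),np.round(e),m.round(),ray(c,*m,0.03)[:2].round(3))
E
```

```text
top [0.26832293 0.19511477 1.21263522] [ 0.2118823 -0.0298409 -0.9768395] 586.086333731059
sample_vial 0.77 [263. 256. 279. 274.] [269. 266.] [0.482 0.278]
sample_vial 0.45 [297. 274. 309. 286.] [303. 278.] [0.446 0.213]
shaker 0.83 [334. 182. 524. 300.] [435. 239.] [ 0.478 -0.068]
guard_handle 0.69 [426. 178. 521. 278.] [475. 226.] [ 0.491 -0.156]
beaker 0.55 [177. 244. 211. 276.] [194. 260.] [0.52  0.427]
stopper 0.8 [304. 316. 325. 335.] [313. 324.] [0.35  0.208]
cup 0.91 [267. 184. 282. 208.] [274. 196.] [0.628 0.245]
strike_plate 0.95 [427. 181. 520. 274.] [475. 227.] [ 0.49  -0.156]
latch 0.51 [352. 239. 390. 252.] [372. 245.] [0.489 0.061]
side [ 0.48818239 -0.54887473  0.67550438] [ 0.0024608   0.80013178 -0.59981921] 577.1915572190837
sample_vial 0.81 [323. 233. 339. 268.] [330. 249.] [0.482 0.275]
sample_vial 0.61 [301. 255. 324. 285.] [308. 270.] [0.445 0.216]
shaker 0.69 [249. 308. 397. 480.] [323. 402.] [ 0.479 -0.059]
guard_handle 0.8 [255. 370. 398. 480.] [324. 424.] [ 0.481 -0.094]
beaker 0.78 [337. 182. 362. 224.] [349. 202.] [0.517 0.433]
stopper 0.81 [237. 266. 265. 291.] [252. 277.] [0.351 0.194]
cup 0.71 [402. 255. 428. 281.] [413. 268.] [0.628 0.229]
forceps 0.55 [245. 228. 284. 245.] [264. 236.] [0.357 0.312]
strike_plate 0.59 [254. 370. 396. 480.] [324. 424.] [ 0.481 -0.093]
latch 0.91 [316. 266. 327. 311.] [321. 286.] [0.468 0.175]
```

View pics/top0.png

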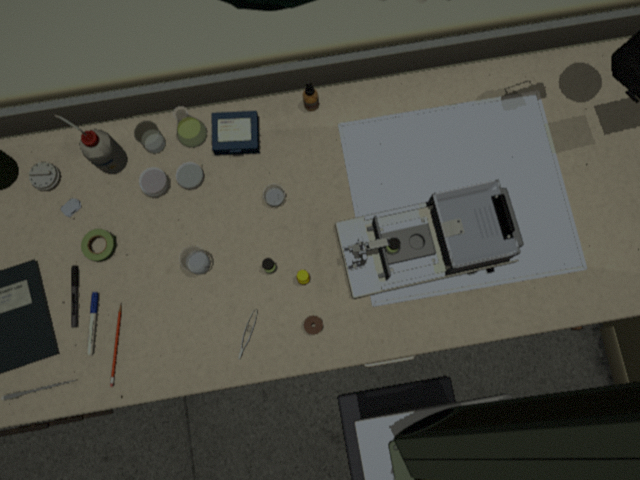

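View pics/side0.png

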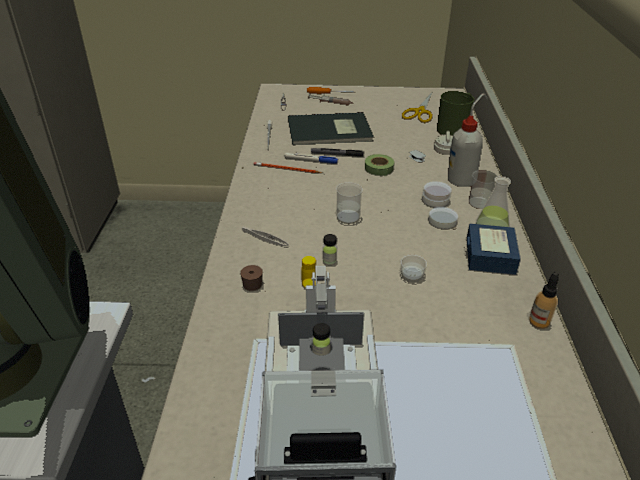

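Candidates: black-cap vial top(269,266)/side(330,249); yellow look-alike top(303,278)/side(308,270); the loaded vial top(393,244)/side(321,337). I choose the black-cap one on the open desk and check it in a close crop.

Run:
```python
import cv2,numpy as np
a=cv2.imread('pics/top0.png')[170:310,250:530]; b=cv2.imread('pics/side0.png')[225:480,230:410]
a=cv2.resize(a,None,fx=2.85,fy=2.85,interpolation=cv2.INTER_CUBIC)
cv2.imwrite('pics/c1.png',np.clip(a*1.6,0,255).astype('uint8'))
b=cv2.resize(b,None,fx=2.35,fy=2.35,interpolation=cv2.INTER_CUBIC)
cv2.imwrite('pics/c2.png',np.clip(b*1.6,0,255).astype('uint8'))
```

```text
(no output)
```

View pics/c1.png

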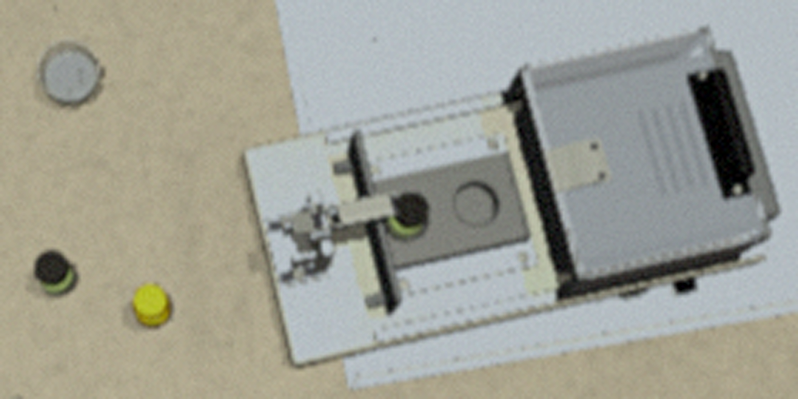

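View pics/c2.png

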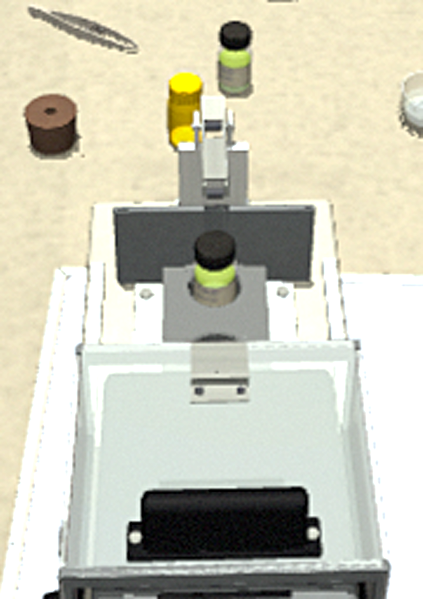

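Run:
```python
from h import *
from scipy.optimize import least_squares as ls
T=lambda u,v:('top',u/2.85+250,v/2.85+170)
S=lambda u,v:('side',u/2.35+230,v/2.35+225)
obs=[((0,38,48.5),T(476,204)),((0,90,86.5),T(411,207)),((0,90,86.5),S(214,243)),
((-32,6,48.5),T(530,240)),((32,6,48.5),T(512,153)),
((-82,190,26),T(297,365)),((82,190,26),T(246,152)),
((-62,112,92),S(114,207)),((62,112,92),S(316,207)),((-32,106,48.5),S(162,268)),((32,106,48.5),S(267,268))]
def W(p,q):
    c,s=np.cos(p[2]),np.sin(p[2]); q=np.array(q)/1000
    return [p[0]+c*q[0]-s*q[1],p[1]+s*q[0]+c*q[1],q[2]]
f=lambda p:np.concatenate([proj(o[0],W(p,q))-o[1:] for q,o in obs])
r=ls(f,[.48,-.08,0.05],loss='soft_l1'); print(r.x, r.fun.reshape(-1,2).round(1).tolist())
p=r.x
print('pocket',W(p,(0,38,34.5)),'block',W(p,(0,56,48.5)),'loaded',W(p,(0,90,34)))
# handle top corners for guard opening g: handle centre y = 130-135+16-g*1000
hobs=[((1,.0),T(0,0))]
for q,o in [((38,-6,144),T(690,74)),((38,6,144),None),((-38,6,144),T(724,197)),((-38,-6,144),T(751,190)),((-38,6,144),S(143,490)),((38,6,144),S(306,488))]:
    if o is None: continue
    for g in (130,140,150):
        print(q,g,(proj(o[0],W(p,(q[0],11+q[1]-g,q[2])))-o[1:]).round(1))
v=ls(lambda x:np.concatenate([proj('top',[*x,.056])-T(52,264)[1:],proj('side',[*x,.056])-S(236,29)[1:]]),[.48,.27])
print('vial',v.x,v.fun)
```

```text
[ 0.4775876  -0.06648639  0.04170926] [[0.6, 0.2], [0.6, 0.7], [0.4, -0.4], [1.0, -0.6], [-0.6, -0.2], [-1.2, 0.3], [-0.8, -1.9], [-0.7, 1.4], [0.1, 0.8], [0.4, -0.5], [-0.7, -0.8]]
pocket [np.float64(0.47600310378855304), np.float64(-0.028519433916718177), np.float64(0.0345)] block [np.float64(0.47525255476674), np.float64(-0.010535088608482582), np.float64(0.0485)] loaded [np.float64(0.47383485105887085), np.float64(0.023435341418184638), np.float64(0.034)]
(38, -6, 144) 130 [12.  -1.6]
(38, -6, 144) 140 [17.1 -2.7]
(38, -6, 144) 150 [22.2 -3.8]
(-38, 6, 144) 130 [ 5.1 -5.2]
(-38, 6, 144) 140 [10.3 -6.3]
(-38, 6, 144) 150 [15.4 -7.4]
(-38, -6, 144) 130 [ 1.8 -4. ]
(-38, -6, 144) 140 [ 7.  -5.1]
(-38, -6, 144) 150 [12.2 -6.3]
(-38, 6, 144) 130 [-2.8 -4.7]
(-38, 6, 144) 140 [-3.2  3.6]
(-38, 6, 144) 150 [-3.5 12.1]
(38, 6, 144) 130 [-0.8 -4.8]
(38, 6, 144) 140 [-0.2  3.4]
(38, 6, 144) 150 [ 0.4 11.8]
vial [0.48302864 0.27624972] [-0.067736    0.50893712  0.42744519  0.24017597]
```

```bash
python3 - <<'E'
from h import *
from scipy.spatial.transform import Rotation as R
s=state(); print(s['clock'],s['ee_pos'],R.from_quat(s['tool_rot']).as_matrix().round(3).tolist())
E
python3 -m jog '[{"slide":[1,1,0.3],"rot":[0,0,0],"jaw":1},{"slide":[1,1,0],"rot":[0,0,0],"jaw":1},{"slide":[1,1,0],"rot":[0,0,0],"jaw":1},{"slide":[1,1,0],"rot":[0,0,0],"jaw":1},{"slide":[1,1,0],"rot":[0,0,0],"jaw":1},{"slide":[1,1,0],"rot":[0,0,0],"jaw":1},{"slide":[1,1,0],"rot":[0,0,0],"jaw":1},{"slide":[1,1,0],"rot":[0,0,0],"jaw":1},{"slide":[1,1,0],"rot":[0,0,0],"jaw":1},{"slide":[1,1,0],"rot":[0,0,0],"jaw":1},{"slide":[1,1,0],"rot":[0,0,0],"jaw":1},{"slide":[1,1,0],"rot":[0,0,0],"jaw":1},{"slide":[1,1,0],"rot":[0,0,0],"jaw":1},{"slide":[1,1,0],"rot":[0,0,0],"jaw":1},{"slide":[1,1,0],"rot":[0,0,0],"jaw":1},{"slide":[1,1,0],"rot":[0,0,0],"jaw":1}]' 30
```

```text
1.0 [ 0.16264738 -0.55152791  0.23133441] [[0.959, 0.283, 0.0], [0.283, -0.959, -0.0], [0.0, 0.0, -1.0]]
clock: 2.33
ee_pos: [0.4835, -0.2304, 0.2375]
tool_rot: [0.99, 0.143, 0.0, 0.0]
contact_force: [0.9, 0.6, -0.2]
gripper_width: 0.0853
grasp_force: 0.0
```

```bash
python3 -m jog '[{"slide":[0,1,0],"rot":[0,0,1],"jaw":1},{"slide":[0,1,0],"rot":[0,0,1],"jaw":1},{"slide":[0,1,0],"rot":[0,0,1],"jaw":1},{"slide":[0,1,0],"rot":[0,0,1],"jaw":1},{"slide":[0,1,0],"rot":[0,0,1],"jaw":1},{"slide":[0,1,0],"rot":[0,0,1],"jaw":1},{"slide":[0,1,0],"rot":[0,0,1],"jaw":1},{"slide":[0,1,0],"rot":[0,0,1],"jaw":1},{"slide":[0,1,0],"rot":[0,0,1],"jaw":1},{"slide":[0,1,0],"rot":[0,0,1],"jaw":1},{"slide":[0,1,0],"rot":[0,0,1],"jaw":1},{"slide":[0,1,0],"rot":[0,0,0.05],"jaw":1},{"slide":[0,1,0],"rot":[0,0,0],"jaw":1},{"slide":[0,1,0],"rot":[0,0,0],"jaw":1},{"slide":[0,1,0],"rot":[0,0,0],"jaw":1},{"slide":[0,1,0],"rot":[0,0,0],"jaw":1},{"slide":[0,1,0],"rot":[0,0,0],"jaw":1},{"slide":[0,1,0],"rot":[0,0,0],"jaw":1},{"slide":[0,1,0],"rot":[0,0,0],"jaw":1},{"slide":[0,1,0],"rot":[0,0,0],"jaw":1}]'
python3 -m jog '[{"slide":[0,1,0],"rot":[0,0,0],"jaw":1},{"slide":[0,1,0],"rot":[0,0,0],"jaw":1},{"slide":[0,1,-0.5],"rot":[0,0,0],"jaw":1},{"slide":[0,1,-1],"rot":[0,0,0],"jaw":1},{"slide":[0,1,-1],"rot":[0,0,0],"jaw":1},{"slide":[0,0.3,-1],"rot":[0,0,0],"jaw":1},{"slide":[0,0,-1],"rot":[0,0,0],"jaw":1},{"slide":[0,0,-1],"rot":[0,0,0],"jaw":1},{"slide":[0,0,0],"rot":[0,0,0],"jaw":1}]'
cat > pic.py <<'E'
import sys
from h import *
n=sys.argv[1]; x0,y0,x1,y1=map(int,sys.argv[3:7])
im=snap(sys.argv[2])[y0:y1,x0:x1,::-1]
f=min(800/(x1-x0),600/(y1-y0),4)
im=cv2.resize(im,None,fx=f,fy=f,interpolation=cv2.INTER_CUBIC)
cv2.imwrite('pics/'+n,np.clip(im*1.6,0,255).astype('uint8')); print('scale',f)
E
python3 pic.py d1.png side 240 120 440 320
```

```text
clock: 4.0
ee_pos: [0.4826, 0.1695, 0.2374]
tool_rot: [0.692, 0.722, 0.0, 0.0]
contact_force: [0.7, 0.3, 0.1]
gripper_width: 0.0856
grasp_force: 0.0
clock: 4.75
ee_pos: [0.4802, 0.2734, 0.1236]
tool_rot: [0.692, 0.722, -0.004, -0.001]
contact_force: [-0.0, -0.0, -0.5]
gripper_width: 0.0853
grasp_force: 0.0
scale 3.0
```

View pics/d1.png

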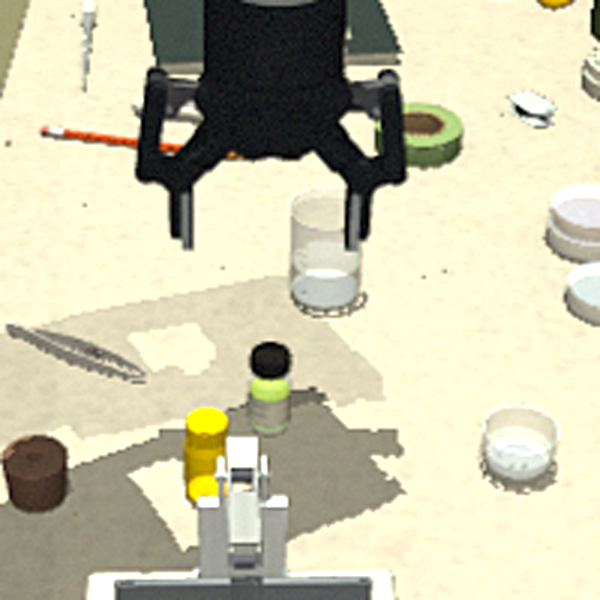

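The gripper is centred over the black-cap vial (crop (270,385)), with the beaker behind it (325,250) and the yellow vial (206,455) clear. Descend and grip.

```bash
python3 -m jog '[{"slide":[0.14,0.14,-0.8],"rot":[0,0,0],"jaw":1},{"slide":[0,0,-0.8],"rot":[0,0,0],"jaw":1},{"slide":[0,0,-0.8],"rot":[0,0,0],"jaw":1},{"slide":[0,0,-0.8],"rot":[0,0,0],"jaw":1},{"slide":[0,0,-0.8],"rot":[0,0,0],"jaw":1},{"slide":[0,0,-0.7],"rot":[0,0,0],"jaw":1},{"slide":[0,0,-0.5],"rot":[0,0,0],"jaw":1},{"slide":[0,0,0],"rot":[0,0,0],"jaw":1},{"slide":[0,0,0],"rot":[0,0,0],"jaw":0.6},{"slide":[0,0,0],"rot":[0,0,0],"jaw":0.45}]' 25
python3 -m jog '[{"slide":[0,0,0],"rot":[0,0,0],"jaw":0.2},{"slide":[0,0,0],"rot":[0,0,0],"jaw":0.2},{"slide":[0,0,0],"rot":[0,0,0],"jaw":0.2},{"slide":[0,0,0],"rot":[0,0,0],"jaw":0.2},{"slide":[0,0,0],"rot":[0,0,0],"jaw":0.2},{"slide":[0,0,0],"rot":[0,0,0],"jaw":0.2},{"slide":[0,0,0],"rot":[0,0,0],"jaw":0.2},{"slide":[0,0,0],"rot":[0,0,0],"jaw":0.2}]' 25
```

```text
clock: 5.63
ee_pos: [0.4865, 0.2777, 0.0246]
tool_rot: [0.692, 0.722, 0.001, 0.0]
contact_force: [0.6, -0.1, 0.0]
gripper_width: 0.0637
grasp_force: 0.0
clock: 6.3
ee_pos: [0.4857, 0.2775, 0.024]
tool_rot: [0.692, 0.722, 0.001, 0.0]
contact_force: [-0.6, -0.1, 5.1]
gripper_width: 0.0262
grasp_force: 24.9
```

```bash
python3 -m jog '[{"slide":[0,0,0.3],"rot":[0,0,0],"jaw":0.2},{"slide":[0,0,0.6],"rot":[0,0,0],"jaw":0.2},{"slide":[0,0,1],"rot":[0,0,0],"jaw":0.2},{"slide":[0,0,1],"rot":[0,0,0],"jaw":0.2},{"slide":[0,0,1],"rot":[0,0,0],"jaw":0.2},{"slide":[0,0,1],"rot":[0,0,0],"jaw":0.2},{"slide":[0,0,1],"rot":[0,0,0],"jaw":0.2},{"slide":[0,-0.5,1],"rot":[0,0,0],"jaw":0.2},{"slide":[0,-1,1],"rot":[0,0,0],"jaw":0.2},{"slide":[0,-1,0.1],"rot":[0,0,0],"jaw":0.2},{"slide":[0,-1,0],"rot":[0,0,0],"jaw":0.2},{"slide":[0,-1,0],"rot":[0,0,0],"jaw":0.2},{"slide":[0,-1,0],"rot":[0,0,0],"jaw":0.2},{"slide":[0,-1,0],"rot":[0,0,0],"jaw":0.2},{"slide":[0,-1,0],"rot":[0,0,0],"jaw":0.2},{"slide":[0,-1,0],"rot":[0,0,0],"jaw":0.2},{"slide":[0,-1,0],"rot":[0,0,0],"jaw":0.2},{"slide":[0,-1,0],"rot":[0,0,0],"jaw":0.2},{"slide":[0,-1,0],"rot":[0,0,0],"jaw":0.2},{"slide":[-0.2,-1,0],"rot":[0,0,0],"jaw":0.2}]'
python3 -m jog '[{"slide":[-0.2,-1,0],"rot":[0,0,0],"jaw":0.2},{"slide":[0,-1,0],"rot":[0,0,0],"jaw":0.2},{"slide":[0,-0.8,-0.4],"rot":[0,0,0],"jaw":0.2},{"slide":[0,0,-0.8],"rot":[0,0,0],"jaw":0.2},{"slide":[0,0,-1],"rot":[0,0,0],"jaw":0.2},{"slide":[0,0,-0.6],"rot":[0,0,0],"jaw":0.2},{"slide":[0,0,0],"rot":[0,0,0],"jaw":0.2},{"slide":[0,0,0],"rot":[0,0,0],"jaw":0.2}]'
python3 pic.py e1.png side 240 200 440 400
```

```text
clock: 7.97
ee_pos: [0.4817, 0.0262, 0.1834]
tool_rot: [0.692, 0.722, 0.0, 0.0]
contact_force: [-0.1, -0.0, -0.8]
gripper_width: 0.0258
grasp_force: 24.0
clock: 8.63
ee_pos: [0.4771, -0.0288, 0.1271]
tool_rot: [0.692, 0.722, -0.0, -0.001]
contact_force: [0.8, 0.4, 0.3]
gripper_width: 0.0258
grasp_force: 24.1
scale 3.0
```

View pics/e1.png

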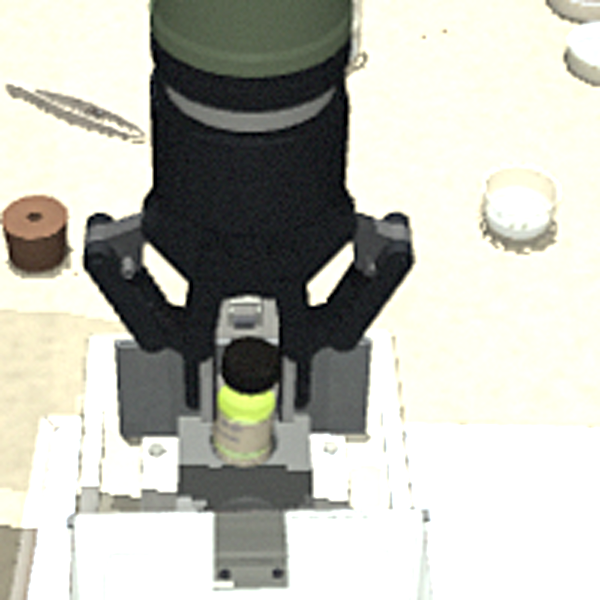

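Run:
```python
from h import *
for u,v,z in [(250,351,.159),(250,351,.157)]: print(ray('side',240+u/3,200+v/3,z))
print([(proj('side',[.4771,-.0288-.0013,z])-[240,200])*3 for z in (.159,.103)])
```

```text
[ 0.47739493 -0.02779773  0.159     ]
[ 0.47735316 -0.02578002  0.157     ]
[array([249.14012489, 354.89014861]), array([248.20085584, 446.3874682 ])]
```

```bash
python3 -m jog '[{"slide":[-0.05,0.05,-0.5],"rot":[0,0,0],"jaw":0.2},{"slide":[0,0,-0.6],"rot":[0,0,0],"jaw":0.2},{"slide":[0,0,-0.6],"rot":[0,0,0],"jaw":0.2},{"slide":[0,0,-0.5],"rot":[0,0,0],"jaw":0.2},{"slide":[0,0,-0.15],"rot":[0,0,0],"jaw":0.2},{"slide":[0,0,0],"rot":[0,0,0],"jaw":0.2},{"slide":[0,0,0],"rot":[0,0,0],"jaw":0.2}]'
python3 -m jog '[{"slide":[0,0,-0.15],"rot":[0,0,0],"jaw":0.2},{"slide":[0,0,-0.15],"rot":[0,0,0],"jaw":0.2},{"slide":[0,0,-0.15],"rot":[0,0,0],"jaw":0.2},{"slide":[0,0,0],"rot":[0,0,0],"jaw":0.2},{"slide":[0,0,0],"rot":[0,0,0],"jaw":0.2}]'
```

```text
clock: 9.27
ee_pos: [0.4772, -0.0277, 0.0812]
tool_rot: [0.692, 0.722, 0.001, 0.001]
contact_force: [-0.1, 0.8, -0.6]
gripper_width: 0.026
grasp_force: 24.1
clock: 9.68
ee_pos: [0.4763, -0.0277, 0.0712]
tool_rot: [0.692, 0.722, -0.0, -0.0]
contact_force: [0.2, 0.9, -0.6]
gripper_width: 0.0259
grasp_force: 24.1
```

```bash
python3 -m jog '[{"slide":[0,0,-0.15],"rot":[0,0,0],"jaw":0.2},{"slide":[0,0,-0.1],"rot":[0,0,0],"jaw":0.2},{"slide":[0,0,0],"rot":[0,0,0],"jaw":0.2},{"slide":[0,0,0],"rot":[0,0,0],"jaw":0.2}]'
python3 -m jog '[{"slide":[0,0,-0.1],"rot":[0,0,0],"jaw":0.2},{"slide":[0,0,-0.1],"rot":[0,0,0],"jaw":0.2},{"slide":[0,0,0],"rot":[0,0,0],"jaw":0.2},{"slide":[0,0,0],"rot":[0,0,0],"jaw":0.2}]'
```

```text
clock: 10.02
ee_pos: [0.477, -0.0277, 0.0663]
tool_rot: [0.692, 0.722, 0.0, 0.0]
contact_force: [1.0, -0.1, -0.9]
gripper_width: 0.026
grasp_force: 24.0
clock: 10.35
ee_pos: [0.477, -0.0278, 0.0623]
tool_rot: [0.692, 0.722, 0.0, 0.0]
contact_force: [3.0, -0.3, -1.5]
gripper_width: 0.0262
grasp_force: 24.0
```

```bash
python3 -m jog '[{"slide":[0.04,0,-0.1],"rot":[0,0,0],"jaw":0.2},{"slide":[0,0,-0.08],"rot":[0,0,0],"jaw":0.2},{"slide":[0,0,0],"rot":[0,0,0],"jaw":0.2},{"slide":[0,0,0],"rot":[0,0,0],"jaw":0.2}]'
```

```text
clock: 10.68
ee_pos: [0.477, -0.0277, 0.0587]
tool_rot: [0.692, 0.722, -0.0, -0.0]
contact_force: [1.2, 0.0, 0.6]
gripper_width: 0.0257
grasp_force: 24.0
```

```bash
python3 -m jog '[{"slide":[0,0,-0.05],"rot":[0,0,0],"jaw":0.2},{"slide":[0,0,0],"rot":[0,0,0],"jaw":0.2},{"slide":[0,0,0],"rot":[0,0,0],"jaw":0.2}]'
python3 -m jog '[{"slide":[0,0,0],"rot":[0,0,0],"jaw":0.5},{"slide":[0,0,0],"rot":[0,0,0],"jaw":0.6},{"slide":[0,0,0],"rot":[0,0,0],"jaw":0.6},{"slide":[0,0,0],"rot":[0,0,0],"jaw":0.6},{"slide":[0,0,0.3],"rot":[0,0,0],"jaw":0.6},{"slide":[0,0,0.6],"rot":[0,0,0],"jaw":0.6},{"slide":[0,0,1],"rot":[0,0,0],"jaw":0.6},{"slide":[0,0,1],"rot":[0,0,0],"jaw":0.6},{"slide":[0,0,1],"rot":[0,0,0],"jaw":0.6},{"slide":[0,0,1],"rot":[0,0,0],"jaw":0.6},{"slide":[0,0,1],"rot":[0,0,0],"jaw":0.6},{"slide":[0,-0.5,1],"rot":[0,0,0],"jaw":0.3},{"slide":[0,-1,0.5],"rot":[0,0,0],"jaw":0},{"slide":[0,-1,0],"rot":[0,0,0],"jaw":0},{"slide":[0,-1,0],"rot":[0,0,0],"jaw":0},{"slide":[0,-1,0],"rot":[0,0,0],"jaw":0},{"slide":[0,-1,0],"rot":[0,0,0],"jaw":0}]'
python3 pic.py f1.png side 240 270 440 470
```

```text
clock: 10.93
ee_pos: [0.477, -0.0277, 0.0584]
tool_rot: [0.692, 0.722, -0.0, -0.0]
contact_force: [-0.0, -0.2, 8.0]
gripper_width: 0.0259
grasp_force: 24.1
clock: 12.35
ee_pos: [0.477, -0.1386, 0.2062]
tool_rot: [0.692, 0.722, 0.0, 0.0]
contact_force: [0.1, 0.0, 0.2]
gripper_width: -0.0001
grasp_force: 0.0
scale 3.0
```

View pics/f1.png

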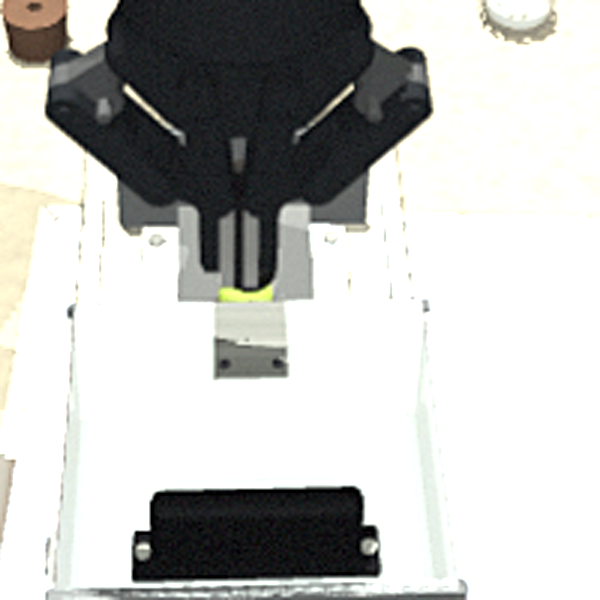

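The gripper has left the vial at the pocket (neck at crop (245,295)); the floor was felt at the expected height. The handle is at crop (257,535). Go behind it.

```bash
python3 -m jog '[{"slide":[0.3,-1,0],"rot":[0,0,0],"jaw":0},{"slide":[0,-1,0],"rot":[0,0,0],"jaw":0},{"slide":[0,-1,0],"rot":[0,0,0],"jaw":0},{"slide":[0,-1,0],"rot":[0,0,0],"jaw":0},{"slide":[0,-1,0],"rot":[0,0,0],"jaw":0},{"slide":[0,-0.3,-0.3],"rot":[0,0,0],"jaw":0},{"slide":[0,0,-1],"rot":[0,0,0],"jaw":0},{"slide":[0,0,-1],"rot":[0,0,0],"jaw":0},{"slide":[0,0,-1],"rot":[0,0,0],"jaw":0},{"slide":[0,0,-0.8],"rot":[0,0,0],"jaw":0},{"slide":[0,0,0],"rot":[0,0,0],"jaw":0},{"slide":[0,0,0],"rot":[0,0,0],"jaw":0}]'
python3 pic.py g1.png top 330 150 530 310
```

```text
clock: 13.4
ee_pos: [0.4828, -0.2428, 0.1231]
tool_rot: [0.692, 0.722, -0.0, -0.001]
contact_force: [0.1, -0.2, 0.1]
gripper_width: -0.0
grasp_force: 0.0
scale 3.75
```

View pics/g1.png

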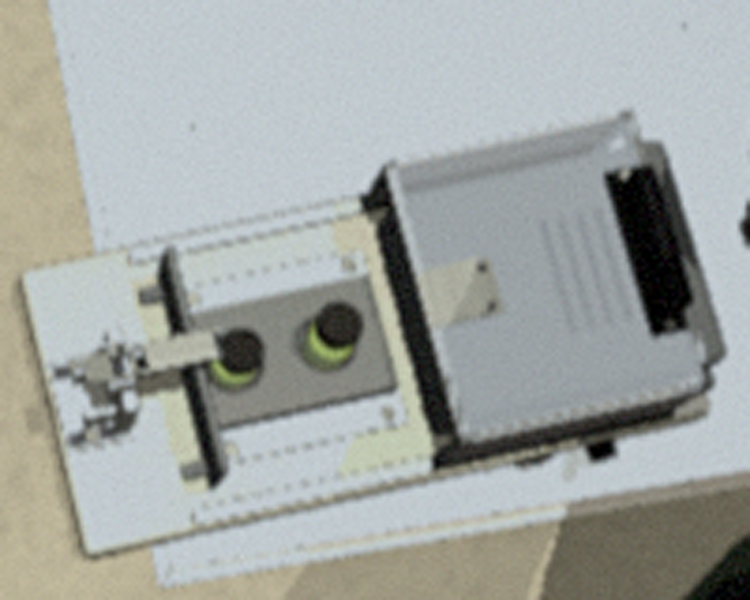

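Both vials stand in their pockets (crop (240,355) and (335,330)). Now push slowly.

```bash
python3 -m jog '[{"slide":[0,0.4,0],"rot":[0,0,0],"jaw":0},{"slide":[0,0.4,0],"rot":[0,0,0],"jaw":0},{"slide":[0,0.3,0],"rot":[0,0,0],"jaw":0},{"slide":[0,0.2,0],"rot":[0,0,0],"jaw":0},{"slide":[0,0.2,0],"rot":[0,0,0],"jaw":0},{"slide":[0,0.2,0],"rot":[0,0,0],"jaw":0},{"slide":[0,0.2,0],"rot":[0,0,0],"jaw":0},{"slide":[0,0.2,0],"rot":[0,0,0],"jaw":0}]'
```

```text
clock: 14.12
ee_pos: [0.4832, -0.2021, 0.1239]
tool_rot: [0.692, 0.722, -0.001, 0.001]
contact_force: [-1.4, -3.1, 0.4]
gripper_width: 0.0001
grasp_force: 1.9
```

```bash
python3 -m jog '[{"slide":[-0.01,0.3,0],"rot":[0,0,0],"jaw":0},{"slide":[-0.01,0.3,0],"rot":[0,0,0],"jaw":0},{"slide":[-0.01,0.3,0],"rot":[0,0,0],"jaw":0},{"slide":[-0.01,0.3,0],"rot":[0,0,0],"jaw":0},{"slide":[-0.01,0.3,0],"rot":[0,0,0],"jaw":0},{"slide":[-0.01,0.3,0],"rot":[0,0,0],"jaw":0},{"slide":[-0.01,0.3,0],"rot":[0,0,0],"jaw":0},{"slide":[-0.01,0.3,0],"rot":[0,0,0],"jaw":0},{"slide":[-0.01,0.3,0],"rot":[0,0,0],"jaw":0},{"slide":[-0.01,0.3,0],"rot":[0,0,0],"jaw":0},{"slide":[-0.01,0.3,0],"rot":[0,0,0],"jaw":0},{"slide":[-0.01,0.3,0],"rot":[0,0,0],"jaw":0},{"slide":[-0.01,0.2,0],"rot":[0,0,0],"jaw":0},{"slide":[-0.01,0.2,0],"rot":[0,0,0],"jaw":0}]'
```

```text
clock: 15.28
ee_pos: [0.4802, -0.1212, 0.1236]
tool_rot: [0.692, 0.722, -0.0, -0.0]
contact_force: [-3.1, -3.9, 0.7]
gripper_width: -0.0
grasp_force: 1.8
```

```bash
python3 -m jog '[{"slide":[-0.01,0.2,0],"rot":[0,0,0],"jaw":0},{"slide":[-0.01,0.2,0],"rot":[0,0,0],"jaw":0},{"slide":[-0.01,0.2,0],"rot":[0,0,0],"jaw":0}]'
python3 -m jog '[{"slide":[-0.01,0.2,0],"rot":[0,0,0],"jaw":0},{"slide":[-0.01,0.2,0],"rot":[0,0,0],"jaw":0}]'
python3 -m jog '[{"slide":[-0.01,0.2,0],"rot":[0,0,0],"jaw":0},{"slide":[-0.01,0.2,0],"rot":[0,0,0],"jaw":0}]'
python3 -m jog '[{"slide":[-0.01,0.2,0],"rot":[0,0,0],"jaw":0}]'
```

```text
clock: 15.53
ee_pos: [0.4797, -0.1094, 0.1237]
tool_rot: [0.692, 0.722, -0.0, -0.0]
contact_force: [-2.2, -4.2, -0.2]
gripper_width: 0.0002
grasp_force: 1.8
clock: 15.7
ee_pos: [0.4793, -0.1014, 0.1236]
tool_rot: [0.692, 0.722, -0.0, -0.0]
contact_force: [-3.4, -4.0, 0.1]
gripper_width: 0.0004
grasp_force: 1.8
clock: 15.87
ee_pos: [0.4789, -0.0933, 0.1237]
tool_rot: [0.692, 0.722, -0.0, -0.0]
contact_force: [-2.0, -4.5, -0.6]
gripper_width: -0.0001
grasp_force: 1.8
clock: 15.95
ee_pos: [0.4787, -0.0897, 0.1236]
tool_rot: [0.692, 0.722, -0.0, 0.0]
contact_force: [-2.3, -8.6, -1.2]
gripper_width: -0.0001
grasp_force: 4.5
```

```bash
python3 -m jog '[{"slide":[-0.01,0.12,0],"rot":[0,0,0],"jaw":0},{"slide":[0,0.12,0],"rot":[0,0,0],"jaw":0}]'
python3 -m jog '[{"slide":[-0.01,0.12,0],"rot":[0,0,0],"jaw":0},{"slide":[0,0.12,0],"rot":[0,0,0],"jaw":0},{"slide":[-0.01,0.12,0],"rot":[0,0,0],"jaw":0},{"slide":[0,0.12,0],"rot":[0,0,0],"jaw":0}]'
python3 -m jog '[{"slide":[0,0.1,0],"rot":[0,0,0],"jaw":0},{"slide":[-0.01,0.1,0],"rot":[0,0,0],"jaw":0}]'
python3 -m jog '[{"slide":[0,0.05,0],"rot":[0,0,0],"jaw":0},{"slide":[0,0.05,0],"rot":[0,0,0],"jaw":0}]'
```

```text
clock: 16.12
ee_pos: [0.4786, -0.0862, 0.1237]
tool_rot: [0.691, 0.722, -0.001, 0.001]
contact_force: [-3.1, -11.2, -0.8]
gripper_width: -0.0001
grasp_force: 5.7
clock: 16.45
ee_pos: [0.4781, -0.0773, 0.1237]
tool_rot: [0.691, 0.722, -0.002, 0.002]
contact_force: [-3.9, -12.8, -0.4]
gripper_width: -0.0001
grasp_force: 6.2
clock: 16.62
ee_pos: [0.4779, -0.0731, 0.1237]
tool_rot: [0.692, 0.722, -0.002, 0.001]
contact_force: [-2.7, -11.9, -0.2]
gripper_width: 0.0001
grasp_force: 5.9
clock: 16.78
ee_pos: [0.4778, -0.0707, 0.1236]
tool_rot: [0.692, 0.722, -0.001, 0.001]
contact_force: [-3.0, -9.9, 0.4]
gripper_width: 0.0001
grasp_force: 4.8
```

```bash
r() { grep -E 'ee_pos|contact'; }
python3 -m jog '[{"slide":[0,0.05,0],"rot":[0,0,0],"jaw":0},{"slide":[0,0.05,0],"rot":[0,0,0],"jaw":0}]'|r
python3 -m jog '[{"slide":[0,0.05,0],"rot":[0,0,0],"jaw":0},{"slide":[0,0.05,0],"rot":[0,0,0],"jaw":0}]'|r
python3 -m jog '[{"slide":[0,0.05,0],"rot":[0,0,0],"jaw":0}]'|r
python3 -m jog '[{"slide":[0,0.04,0],"rot":[0,0,0],"jaw":0}]'|r
```

```text
ee_pos: [0.4777, -0.0677, 0.1236]
contact_force: [-4.0, -6.2, 0.4]
ee_pos: [0.4781, -0.0649, 0.1237]
contact_force: [0.1, 0.1, -0.3]
ee_pos: [0.4789, -0.0634, 0.1239]
contact_force: [0.4, 0.4, -0.2]
ee_pos: [0.4789, -0.063, 0.124]
contact_force: [-0.2, -3.3, -0.5]
```

```bash
r() { grep -E 'ee_pos|contact'; }
python3 -m jog '[{"slide":[0,0.03,0],"rot":[0,0,0],"jaw":0},{"slide":[0,0,0],"rot":[0,0,0],"jaw":0}]'|r
python3 -m jog '[{"slide":[0,0.03,0],"rot":[0,0,0],"jaw":0},{"slide":[0,0,0],"rot":[0,0,0],"jaw":0}]'|r
```

```text
ee_pos: [0.4789, -0.0629, 0.124]
contact_force: [1.4, -2.3, -1.1]
ee_pos: [0.4789, -0.0627, 0.124]
contact_force: [1.2, -4.3, -0.9]
```

```bash
r() { grep -E 'ee_pos|contact'; }
python3 -m jog '[{"slide":[0,0.03,0],"rot":[0,0,0],"jaw":0},{"slide":[0,0,0],"rot":[0,0,0],"jaw":0}]'|r
python3 -m jog '[{"slide":[0,0.03,0],"rot":[0,0,0],"jaw":0},{"slide":[0,0,0],"rot":[0,0,0],"jaw":0}]'|r
python3 pic.py i1.png side 240 230 440 380
```

```text
ee_pos: [0.4789, -0.0626, 0.124]
contact_force: [1.3, -6.0, -0.2]
ee_pos: [0.4789, -0.0623, 0.124]
contact_force: [2.2, -7.2, -1.4]
scale 4.0
```

View pics/i1.png

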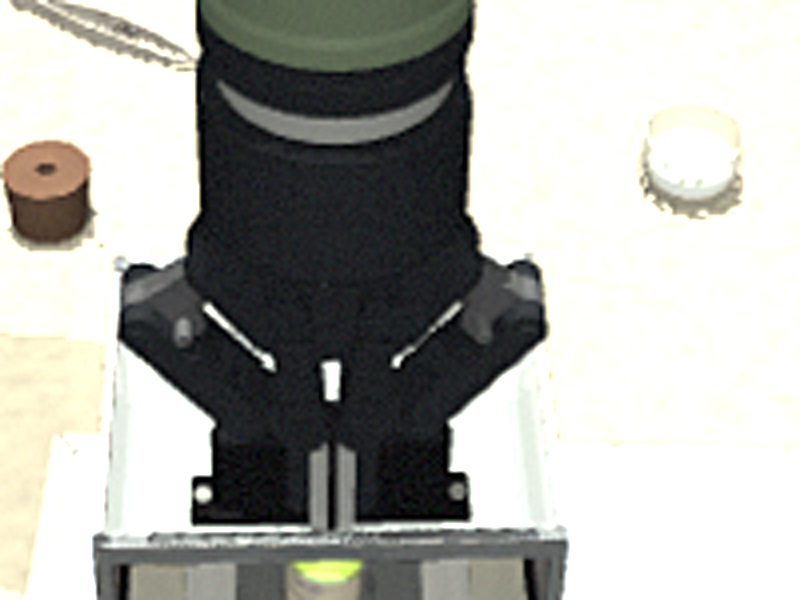

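Handle and guard are forward (handle at crop (330,480)), but the arm hides the latch. The force fell to zero, then built up stiffly, which suggests a click; back off to look.

```bash
python3 -m jog '[{"slide":[0,-0.5,0],"rot":[0,0,0],"jaw":0},{"slide":[0,-0.5,0],"rot":[0,0,0],"jaw":0},{"slide":[0,-1,0.5],"rot":[0,0,0],"jaw":0},{"slide":[0,-1,1],"rot":[0,0,0],"jaw":0},{"slide":[0,-1,1],"rot":[0,0,0],"jaw":0},{"slide":[0,-1,1],"rot":[0,0,0],"jaw":0},{"slide":[0,-1,1],"rot":[0,0,0],"jaw":0},{"slide":[0,-1,0],"rot":[0,0,0],"jaw":0},{"slide":[0,-1,0],"rot":[0,0,0],"jaw":0},{"slide":[-1,-1,0],"rot":[0,0,0],"jaw":0},{"slide":[-1,-1,0],"rot":[0,0,0],"jaw":0},{"slide":[-1,-1,0],"rot":[0,0,0],"jaw":0},{"slide":[-1,-1,0],"rot":[0,0,0],"jaw":0},{"slide":[-1,-1,0],"rot":[0,0,0],"jaw":0},{"slide":[-1,-1,0],"rot":[0,0,0],"jaw":0},{"slide":[-1,-1,0],"rot":[0,0,0],"jaw":0},{"slide":[0,0,0],"rot":[0,0,0],"jaw":0}]'
python3 - <<'E'
from h import *
a=snap('side')[230:430,230:410,::-1]; b=snap('top')[170:310,330:500,::-1]
o=cv2.imread('pics/side0.png')[230:330,280:360]
r=lambda i,f:cv2.resize(i,None,fx=f,fy=f,interpolation=cv2.INTER_CUBIC)
c=np.zeros((600,800,3),np.uint8)
A=r(a,2.4);c[:A.shape[0],:A.shape[1]]=A
B=r(b,2);c[:B.shape[0],440:440+B.shape[1]]=B
O=r(o,3);c[290:290+O.shape[0],440:440+O.shape[1]]=O
cv2.imwrite('pics/j1.png',np.clip(c*1.4,0,255).astype('uint8'))
E
```

```text
clock: 19.42
ee_pos: [0.3348, -0.3636, 0.2136]
tool_rot: [0.694, 0.72, -0.0, -0.001]
contact_force: [-0.2, -0.5, 0.2]
gripper_width: -0.0001
grasp_force: 0.0
```

View pics/j1.png

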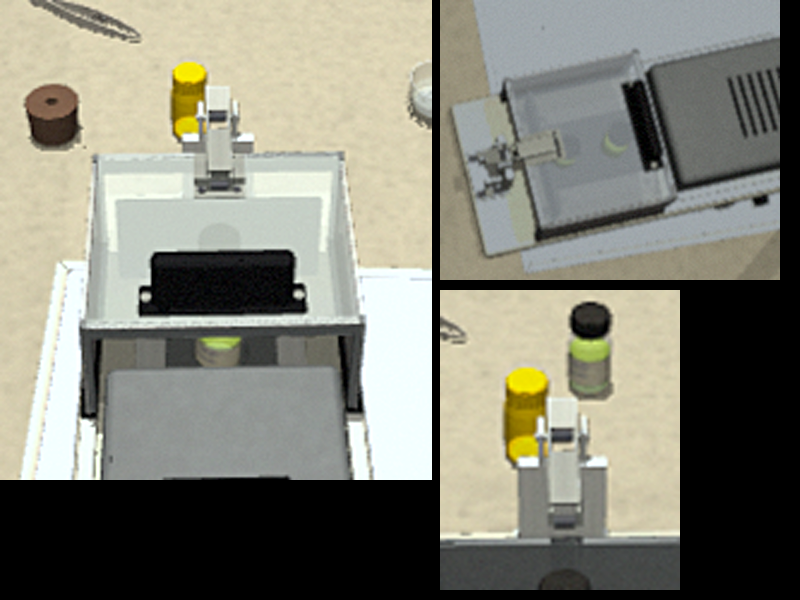

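Run:
```python
from h import *
a=cv2.imread('pics/side0.png'); b=snap('side','k.png'); b=b[...,::-1].copy()
for (x0,y0,x1,y1) in [(315,266,328,290),(315,288,328,306),(314,296,329,311)]:
    r=cv2.matchTemplate(b[y0-8:y1+8,x0-8:x1+8],a[y0:y1,x0:x1],cv2.TM_CCOEFF_NORMED); _,m,_,l=cv2.minMaxLoc(r); print(round(m,3),l[0]-8,l[1]-8)
print(proj('side',ray('side',321,308,.12)+[0,0,.0066])-[321,308])
for n in (a,b): print(n[262:316,319:324].mean((1,2)).round().astype(int).tolist())
```

```text
0.993 0 0
0.901 0 0
0.79 0 0
[ 0.02512275 -3.49601014]
[128, 132, 143, 148, 164, 157, 157, 157, 156, 156, 155, 155, 158, 146, 58, 68, 58, 36, 55, 129, 145, 120, 131, 130, 130, 130, 130, 131, 129, 130, 130, 130, 131, 129, 130, 130, 131, 136, 132, 58, 86, 88, 83, 69, 72, 55, 33, 51, 92, 85, 57, 48, 54, 46]
[148, 149, 147, 151, 168, 161, 161, 160, 161, 160, 160, 160, 163, 150, 59, 69, 60, 38, 56, 132, 149, 124, 135, 134, 133, 133, 134, 134, 135, 134, 134, 133, 134, 134, 134, 134, 135, 140, 138, 43, 49, 61, 68, 66, 79, 56, 28, 69, 147, 128, 94, 151, 147, 143]
```

```bash
python3 -c "
from station import order
print(order.close_job())"
```

```text
the job is handed in; nothing more can be done
None
```

I stood the sample vial all the way down in the empty pocket and pushed the guard shut until the latch dropped; the arm is clear of everything and the job is handed in, but no verdict came back.

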